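# Hold the gluing tray level by its sprung handle

### The job

A freshly glued box is clamped on the top-heavy tilting tray, which rests leaning on its right-hand rest as seen from the robot. Using only the sprung handle, swing the tray up until its pointer is at the long middle mark (level) and keep it level for 7 seconds while the glue grabs, then lay it gently back on the same rest and let go of the handle. Do not touch the tray or the box, do not let the tray fall over to the other side or bang on a rest, and leave the jar, the glue bottle and the cardboard tube alone.

Things in the scene. Friction and masses are not known exactly. Their poses are not given: they have to be found in the camera images.
- stand: Fixed wooden stand of the tilting tray, base board 270 x 340 x 18 mm. Origin: centre of its underside, on the table. Its x axis runs level along the tray's axle, away from the robot; y points left seen from the robot. A paper scale on its far side has five marks 0.14 rad apart, the long middle one is level. Two rubber-capped rests stand under the tray's left and right halves.
- axle (a point): Point on the tray's axle above the middle of the stand, 120 mm above the table. The axle runs along the stand's x axis in ball bearings (friction about 0.003 N m, damping 0.012 N m s). The sprung handle turns about the same axle.
- rocker (a joint): Tilt of the tray about the axle (right-handed about the stand's x), rad: 0 level (pointer at the long middle mark); +0.28 lying on the right-hand rest (right, -y side down), where it starts; -0.28 on the left-hand rest. The tray is top-heavy: near level it falls away to either side by itself.
- handle (a joint): Bend of the sprung handle relative to the tray, rad: 0 square to the tray (upright when the tray is level), positive the same way round as the tilt, stops at +-1.2. A torsion spring drives the tray towards the handle: moment on the tray = 0.45 N m/rad x bend. To lift the tray off the right-hand rest it must be bent to between -0.15 and -0.9. Let go, it springs back near 0.
- grip (a point): Middle of the free-turning round wooden sleeve of the handle, where to grip: 20 mm thick, 58 mm long, lying along the stand's x axis, 165 mm to the robot's side of axle and 160 mm from the axle, above it. It moves on a circle of 160 mm radius in the stand's y-z plane. Pinch it from above, fingers closing along the stand's y. The stem (10 mm thick) joins it 40 mm farther from the robot.
- tray (a point): The tray, not to be touched: board 160 x 360 x 14 mm, long side along the stand's y, top 29 mm above the axle, steel end bars 30 mm high, keel weight below, dark pointer needle on the far side. This point: middle of the board's top; z square to it. With the box, nominal: inertia about the axle 0.096 kg m2; toppling moment 0.74 N m (+-0.11) per rad of tilt away from its balance point.
- box: Glued wooden box 115 x 150 x 90 mm in a clamp frame (180 mm over its bars), fast on the tray, not to be touched. Origin: centre of its underside. Weighs 0.8 kg +-20 %; sits up to 15 mm off the tray's middle, so the balance point may be 0.2 rad off level. The handle's spring is softer than the toppling moment: with the handle held still the tray falls over (time constant 0.5 to 0.75 s).
- jar: Glass jar with steel lid, 72 mm across, 100 mm high, bystander. Origin: centre of its underside.
- glue: White glue bottle, 56 mm across, 160 mm high, bystander. Origin: centre of its underside.
- tube: Cardboard tube standing on end, 48 mm across, 100 mm high, bystander. Origin: centre of its underside.

How it is judged:
By the outcome, as a careful person would: the job done as asked, in the order asked, and still so for the second after the job is handed in, with the robot touching nothing.
It also fails if it takes over 67 s, if anything falls off the work surface, if the arm or the gripper's body presses on something with over 40 N, if the wrist force passes 120 N, or if a joint passes its speed limit or range.

### The arm

A 6-joint arm with a two-finger parallel gripper is mounted at the origin on the work surface. World frame = base frame: x ahead of the robot, y to its left, z up, the work surface at z = 0. Lengths are in mm, angles in degrees, forces in N, time in s.
With the tool pointing down it reaches from about 350 to 850 mm from the base axis. Payload 8.1 kg.
Tool frame: the origin (TCP) lies on the centre line of the jaws, within the pads' length; the fingertips stand 19 mm ahead of it and the grasp point (between the pads) is the TCP (r.tip_reach is the z of the fingertips in the tool frame, in mm); z points along the fingers, y is the line along which they close (so a half turn about z gives the same grasp; the last joint's range is limited). The gripper opens to 85 mm and grips with 20 to 120 N. Pads are 22 mm wide; open, the fingers measure 114 mm over their backs; the gripper's body (76 mm by 85 mm) begins 54 mm behind the grasp point. The pads swing forward as they close: fully open they stand 13 mm farther back than shut.
Start: joints at [69.42, 7.471, 85.268, -0, 87.261, -4.893], TCP at [162.213, 577.661, 250.292] pointing down, gripper open.
Joint ranges: [-169.43, 169.43], [-51.17, 129.36], [1.28, 143.12], [-76.62, 256.62], [0, 156.53], [-152.29, 152.29]. Speed limits (degrees/s): [136.94, 136.94, 159.86, 180, 180, 180].

### API

Orientations are given as [roll, pitch, yaw] about the fixed x, y, z axes, in that order (R = Rz(yaw) Ry(pitch) Rx(roll)).
In Python, from bench import r gives the robot as it stands. The module is installed in compiled form; this text tells all that it offers.
- The arm moves only by the shell command python3 -m handwheel 'ROWS' [FORCE]. ROWS is JSON, a list of rows, each a list of 7 numbers: the shift along the tool's x, y, z in m, then the turn, a rotation vector about the tool's x, y, z in degrees, then the finger opening in m, from 0 to 0.0854. In form: [[tx, ty, tz, ax, ay, az, claw], ...]. A call has 1 to 8 rows; each row shifts and turns the commanded pose from where the row before left it, along the tool's axes as they then stand; what a row does not reach is not made up. A row lasts 1/12 s, in which the tool goes at most 41.7 mm and 7.16 degrees, less where a joint would pass 70% of its speed; a pose out of reach is approached as far as the arm can. A call with a gripper value outside its range is refused whole. The fingers move at their own pace and stop on an object; FORCE is the grip in N (left out, the last holds). Time passes only in rows, so rows that do not move let the fingers close. It gives the time, the measured TCP pose, the force, the opening and the grip force at its end, in the units of the state.
- r.sense(): the state, without advancing time (a new reading comes with each control period).
- r.snapshot(name): name is "side" or "top"; returns (picture, depth): 384x512x3 uint8, blue, green, red; 384x512 float32, mm along the optical axis (not along the pixel's ray), 0 where there is no reading.
- r.calibration(name): a dict with "vfov" (degrees; the focal length in pixels is half the picture's height over the tangent of half this angle, whatever the lens; pixels are square), "cx", "cy" (the principal point, pixels), "dist" ([k1, k2, p1, p2, k3] as OpenCV has them; the pictures are not rectified), "rvec" (rotation vector, rad) and "tvec" (3), from world to camera coordinates, as OpenCV has them. Camera axes: x right, y down, z forward; pixel columns grow to the right and rows downward; lengths in mm; the calibration is good to about 2 mm. A picture is of the moment at which its call begins. calibration takes no time and is no camera call.
- r.hand_in(): hands the job in; it is judged then, once.
The state is a dict: "time": time; "joint_pos": joint angles; "qd": joint speeds; "joint_efforts": joint torques, N m; "tool_pos": TCP position; "tcp_rot": TCP orientation; "ft_force": force on the tool from outside, world axes, zero at the start; "wrist_torque": the same for the moment, N m; "finger_gap": finger opening in mm; "grip_force": force on a finger pad.
Only numpy, scipy, OpenCV 4.12 (cv2) and the standard library are available. Lean on these libraries where they do the work, as an engineer would, in place of code of your own. Each camera call takes 0.05 s, during which the arm holds its last target. There are 200 camera calls.

## Working session

There is one attempt and no reset: what is moved stays moved. The work goes in short steps, Python scripts to look and compute and a shell command to move; the robot and the scene stay as the last step left them, time stands still between calls to the robot, and variables do not carry over. Pictures are saved under pics/ and viewed, at most 10 in all, crops included, and the job is handed in when it is done.

```bash
mkdir -p pics; ls; python3 - <<'E'
from bench import r
import cv2,numpy as np
print({k:np.round(v,3).tolist() for k,v in r.sense().items()})
for n in("side","top"):
    p,d=r.snapshot(n); cv2.imwrite(f"pics/{n}0.png",p); np.save(f"{n}0.npy",d)
    print(n,r.calibration(n))
E
```

```text
pics
{'time': 0.0, 'joint_pos': [69.419, 7.515, 85.33, 0.001, 87.263, -4.894], 'qd': [-0.041, -0.021, 0.045, -0.111, -0.002, 0.051], 'joint_efforts': [0.001, -56.94, -50.056, 0.0, 0.014, 0.0], 'tool_pos': [162.029, 577.164, 249.244], 'tcp_rot': [-179.893, -0.01, 164.312], 'ft_force': [-0.155, 0.806, -0.522], 'wrist_torque': [0.03, -0.024, -0.014], 'grip_force': 0.0, 'finger_gap': 85.302}
side {'vfov': 55.83642755316556, 'cx': 254.1841126836077, 'cy': 195.06163015223913, 'dist': array([0.03693184, 0.        , 0.        , 0.        , 0.        ]), 'rvec': array([ 2.29320212, -0.71486425,  0.28059958]), 'tvec': array([-434.16466471,  369.23107548, 1113.92029011])}
top {'vfov': 53.04237096282716, 'cx': 254.85511814391074, 'cy': 192.30048804834993, 'dist': array([-0.10746397,  0.        ,  0.        ,  0.        ,  0.        ]), 'rvec': array([ 2.22756259, -2.18889433,  0.03995326]), 'tvec': array([  -2.2094016 ,  526.75912681, 1157.69765107])}
```

View pics/side0.png

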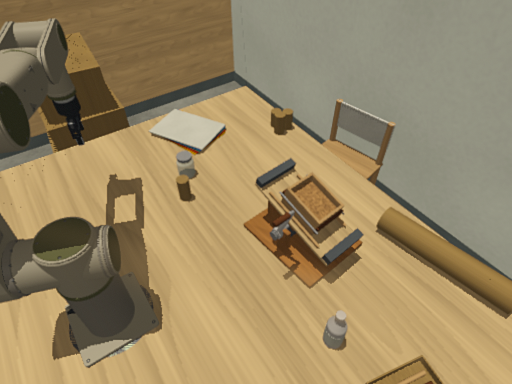

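View pics/top0.png

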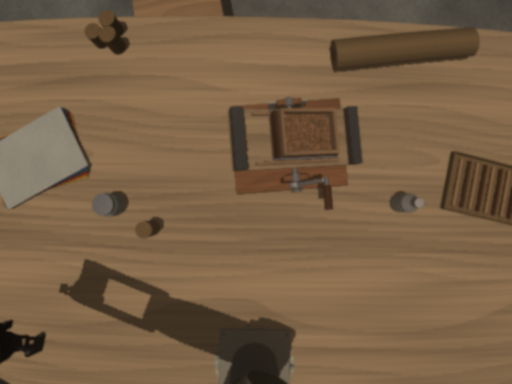

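```bash
cat > h.py <<'E'
import numpy as np,cv2
from bench import r
H,W=384,512
def cloud(n,d):
    c=r.calibration(n); f=H/2/np.tan(np.radians(c["vfov"]/2))
    K=np.array([[f,0,c["cx"]],[0,f,c["cy"]],[0,0,1.]])
    u,v=np.meshgrid(np.arange(W),np.arange(H))
    q=cv2.undistortPoints(np.stack([u,v],-1).reshape(-1,1,2).astype(float),K,c["dist"]).reshape(H,W,2)
    P=np.dstack([q,np.ones((H,W))])*d[...,None]
    R=cv2.Rodrigues(c["rvec"])[0]
    return (P-np.ravel(c["tvec"]))@R
E
python3 - <<'E'
from h import *
for n in("top","side"):
    p=cv2.imread(f"pics/{n}0.png"); d=np.load(n+"0.npy"); X=cloud(n,d); hsv=cv2.cvtColor(p,cv2.COLOR_BGR2HSV)
    c=r.calibration(n); print(n,"cam",-cv2.Rodrigues(c["rvec"])[0].T@c["tvec"], "noise", np.std(X[330:350,300:340,2] if n=="top" else X[300:320,190:230,2]),np.mean(X[330:350,330:400,2]))
    if n=="top":
        x0,x1,y0,y1=222,372,90,216
        win=np.zeros((H,W),bool); win[y0:y1,x0:x1]=1
        z=X[...,2]
        for lab,m in (("base",(z>12)&(z<24)),("sleeve",(z>250)&(X[...,0]<560)),("dark",(p.max(2)<75)&(z>60))):
            m=m&win&(d>0); k,lb,st,ce=cv2.connectedComponentsWithStats(m.astype(np.uint8))
            for i in range(1,k):
                if st[i,4]>25:
                    q=X[lb==i]; rc=cv2.minAreaRect(q[:,:2].astype(np.float32))
                    print(lab,st[i],q.mean(0).round(1),q.min(0).round(1),q.max(0).round(1),np.round(rc[0],1),np.round(rc[1],1),round(rc[2],2))
        cv2.imwrite("pics/crop.png",cv2.resize(p[y0:y1,x0:x1],None,fx=4,fy=4))
        for nm,(u,v) in dict(jar=(103,204),tube=(147,228),glue=(405,202)).items(): print(nm,X[v,u].round())
E
```

```text
top cam [ 490.48488589   12.69200489 1173.45958608] noise 92.54550449222964 5.259421062852304
base [300  98  40  11 315] [ 801.2 -196.7   18.1] [ 787.  -247.    12.8] [ 820.6 -126.2   23.9] [ 801.9 -186.7] [ 32.1 122.1] 3.16
base [237 103  31   6 130] [789.3  12.2  18.2] [781.2 -25.3  12.5] [799.5  66.2  23.5] [790.   20.3] [16.7 91.6] 2.12
base [297 165  51  22 700] [ 585.8 -210.4   17.8] [ 549.4 -272.8   12. ] [ 614.6 -118.7   23.8] [ 577.9 -196.2] [ 62.5 152.4] 4.43
base [ 234  168   58   27 1157] [561.5  -9.2  18. ] [ 520.5 -101.    12. ] [601.7  71.   23.6] [561.  -17.2] [ 69.6 172.6] 4.34
base [301 183  24   6  89] [ 549.1 -169.1   17.5] [ 541.8 -202.    12.7] [ 558.2 -131.6   21.8] [ 549.1 -166.8] [12.8 70.8] 6.87
sleeve [318 178  15  32 270] [ 517.9 -160.   275.9] [ 482.1 -174.4  251.1] [ 555.8 -142.3  283.4] [ 519.  -161.2] [77. 24.] 11.54
dark [291 103  11   5  37] [ 770.9 -103.2  105.3] [ 763.7 -123.3   64. ] [789.1 -88.2 133.3] [ 773.4 -107.7] [ 9.4 43.3] 32.82
dark [269 104  68  55 576] [664.5 -58.  211.2] [ 605.8 -201.5   62.1] [781.6 -27.  247.1] [ 700.8 -110.4] [175.5 165. ] 5.89
dark [230 107  18  64 873] [653.4  52.2 220.4] [575.4  29.2 183.5] [734.1  74.1 230. ] [654.9  52.7] [157.5  35.9] 5.44
dark [344 107  18  57 721] [ 686.3 -258.5  128.6] [ 607.8 -283.9  108. ] [ 764.9 -237.8  138.6] [ 686.3 -261.4] [156.3  33.9] 6.37
dark [286 112  23   2  38] [721.6 -90.9 224.5] [ 718.4 -122.4  213.6] [725.  -65.  239.3] [722.  -93.7] [ 1.5 57.8] 6.27
dark [310 112  21   3  31] [ 728.2 -158.6  204.4] [ 725.1 -182.3  188.2] [ 731.  -127.4  217.9] [ 728.2 -154.8] [ 4.  54.9] 2.14
dark [323 185   9  24 169] [ 512.4 -160.5  278.5] [ 484.5 -170.4  268.2] [ 538.6 -151.   283.4] [ 511.8 -160.8] [54.1 16.8] 5.77
jar [483. 437.  99.]
tube [418. 308. 101.]
glue [ 504. -414.  114.]
side cam [  77.94530482 -658.09840417 1061.35760976] noise 53.0468449806805 18.81689329517039
```

View pics/crop.png

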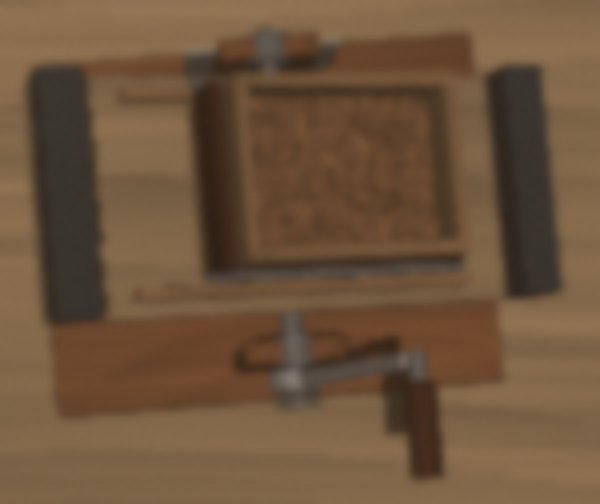

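```bash
python3 - <<'E'
from h import *
p=cv2.imread("pics/top0.png"); X=cloud("top",np.load("top0.npy")); z=X[...,2]
win=np.zeros((H,W),bool); win[90:216,222:372]=1
hsv=cv2.cvtColor(p,cv2.COLOR_BGR2HSV)
for n_,yaw in (("6",6.0),("5.5",5.5)):
    a=np.radians(yaw); xs=np.array([np.cos(a),np.sin(a)]); ys=np.array([-np.sin(a),np.cos(a)])
    S=np.dstack([X[...,:2]@xs,X[...,:2]@ys,z])
    b=S[win&(z>12)&(z<24)]; near=b[b[:,0]<560]
    print(yaw,"xs",np.percentile(b[:,0],[0,1,99,100]).round(1),"ys",np.percentile(b[:,1],[0,1,99,100]).round(1))
    print([ (x0,*np.percentile(near[(near[:,0]>x0)&(near[:,0]<x0+10),1],[1,99]).round(1)) for x0 in range(530,560,10)])
    yb=[(y0,round(np.percentile(b[(b[:,1]>y0)&(b[:,1]<y0+20),0],1),1)) for y0 in range(-320,0,30) if ((b[:,1]>y0)&(b[:,1]<y0+20)).sum()>20]; print(yb)
    for nm,m in (("L",(p.max(2)<75)&(z>190)&win&(S[...,1]>-70)),("R",(p.max(2)<75)&(z>95)&win&(S[...,1]<-300))):
        q=S[m]; A=np.c_[q[:,:2],np.ones(len(q))]
        w=np.ones(len(q),bool)
        for _ in range(6):
            co=np.linalg.lstsq(A[w],q[w,2],rcond=None)[0]; e=q[:,2]-A@co; w=np.abs(e)<4
        print(nm,w.sum(),co.round(3),q[w].min(0).round(1),q[w].max(0).round(1),q[w].mean(0).round(1))
    q=S[win&(z>265)&(X[...,0]<545)]; print("sleeve",q.min(0).round(1),q.max(0).round(1),q.mean(0).round(1),(np.percentile(q,[2,98],axis=0)).round(1).tolist())
E
```

```text
6.0 xs [521.9 523.3 791.7 794.7] ys [-331.6 -328.4    6.3   10. ]
[(530, np.float64(-327.4), np.float64(7.7)), (540, np.float64(-329.6), np.float64(7.0)), (550, np.float64(-326.0), np.float64(7.1))]
[(-320, np.float64(523.3)), (-290, np.float64(523.0)), (-260, np.float64(523.0)), (-230, np.float64(522.7)), (-200, np.float64(523.3)), (-170, np.float64(526.0)), (-140, np.float64(523.6)), (-110, np.float64(523.5)), (-80, np.float64(523.5)), (-50, np.float64(523.7)), (-20, np.float64(525.2))]
L 194 [-2.21000e-01 -6.60000e-01  3.58852e+02] [594.3 -32.4 207.3] [734.9   1.6 228.3] [665.9 -15.5 221.9]
R 479 [-2.00000e-03  6.80000e-02  1.54694e+02] [ 577.1 -347.6  126. ] [ 733.4 -317.3  135.5] [ 656.  -332.7  131.2]
sleeve [ 461.5 -225.7  265.9] [ 524.4  -38.6 1173.5] [ 490.9 -171.7  494. ] [[463.0, -223.9, 270.1], [521.4, -38.6, 1173.5]]
5.5 xs [523.5 524.8 792.8 794.8] ys [-326.8 -323.1   11.5   14.9]
[(530, np.float64(-322.2), np.float64(12.4)), (540, np.float64(-324.8), np.float64(11.7)), (550, np.float64(-323.2), np.float64(12.2))]
[(-320, np.float64(525.8)), (-290, np.float64(524.9)), (-260, np.float64(525.1)), (-230, np.float64(524.5)), (-200, np.float64(524.9)), (-140, np.float64(524.6)), (-110, np.float64(524.4)), (-80, np.float64(524.1)), (-50, np.float64(525.2)), (-20, np.float64(524.8))]
L 194 [-2.15000e-01 -6.62000e-01  3.58852e+02] [594.3 -26.1 207.3] [735.2   7.4 228.3] [666.   -9.7 221.9]
R 479 [-3.00000e-03  6.80000e-02  1.54694e+02] [ 579.9 -341.7  126. ] [ 736.2 -311.1  135.5] [ 658.9 -327.   131.2]
sleeve [ 463.4 -221.2  265.9] [ 526.2  -34.4 1173.5] [ 492.4 -167.4  494. ] [[464.8, -219.8, 270.1], [523.2, -34.4, 1173.5]]
```

```bash
python3 -m handwheel '[[0,0,-0.023,0,0,-5.4,0.065],[0,0,-0.023,0,0,-5.4,0.065],[0,0,-0.023,0,0,-5.4,0.065],[0,0,-0.023,0,0,-5.4,0.065]]' 40
python3 -m handwheel '[[-0.0113,-0.0321,0,0,0,0,0.065],[-0.0113,-0.0321,0,0,0,0,0.065],[-0.0113,-0.0321,0,0,0,0,0.065],[-0.0113,-0.0321,0,0,0,0,0.065],[-0.0113,-0.0321,0,0,0,0,0.065],[-0.0113,-0.0321,0,0,0,0,0.065],[-0.0113,-0.0321,0,0,0,0,0.065],[-0.0113,-0.0321,0,0,0,0,0.065]]'
python3 -m handwheel '[[-0.0113,-0.0321,0,0,0,0,0.065],[-0.0113,-0.0321,0,0,0,0,0.065],[-0.0113,-0.0321,0,0,0,0,0.065],[-0.0113,-0.0321,0,0,0,0,0.065],[-0.0113,-0.0321,0,0,0,0,0.065],[-0.0113,-0.0321,0,0,0,0,0.065],[-0.0113,-0.0321,0,0,0,0,0.065],[-0.0113,-0.0321,0,0,0,0,0.065]]'
```

```text
time: 0.43
tool_pos: [162.0, 577.3, 342.6]
tcp_rot: [-179.9, -0.0, -173.8]
ft_force: [-0.3, 0.9, 0.3]
finger_gap: 65.1
grip_force: 0.0
time: 1.1
tool_pos: [278.7, 329.9, 341.8]
tcp_rot: [-180.0, -0.0, -174.1]
ft_force: [0.9, 0.1, 0.7]
finger_gap: 65.3
grip_force: 0.0
time: 1.77
tool_pos: [395.1, 83.8, 342.1]
tcp_rot: [180.0, -0.0, -174.1]
ft_force: [0.9, 1.7, 0.6]
finger_gap: 65.4
grip_force: 0.0
```

```bash
python3 -m handwheel '[[-0.0113,-0.032,0,0,0,0,0.065],[-0.0113,-0.032,0,0,0,0,0.065],[-0.0113,-0.032,0,0,0,0,0.065],[-0.0113,-0.032,0,0,0,0,0.065],[-0.0113,-0.032,0,0,0,0,0.065],[-0.0113,-0.032,0,0,0,0,0.065],[-0.0113,-0.032,0,0,0,0,0.065],[-0.0113,-0.032,0,0,0,0,0.065]]'
python3 - <<'E'
from h import *
p,d=r.snapshot("top"); np.save("top1.npy",d); q,e=r.snapshot("side"); np.save("side1.npy",e)
cv2.imwrite("pics/top1.png",p); cv2.imwrite("pics/side1.png",q)
cv2.imwrite("pics/both1.png",np.hstack([cv2.resize(p[80:280,200:400],None,fx=2,fy=2),cv2.resize(q[120:320,180:380],None,fx=2,fy=2)]))
s=r.sense(); print(s["time"],s["tool_pos"],s["tcp_rot"])
E
```

```text
time: 2.43
tool_pos: [511.5, -161.6, 341.7]
tcp_rot: [180.0, -0.0, -174.1]
ft_force: [0.4, 0.6, -0.2]
finger_gap: 65.3
grip_force: 0.0
2.5333 [ 511.69495845 -163.76974199  340.22440636] [ 1.79990193e+02 -1.62477872e-01 -1.74305436e+02]
```

View pics/both1.png

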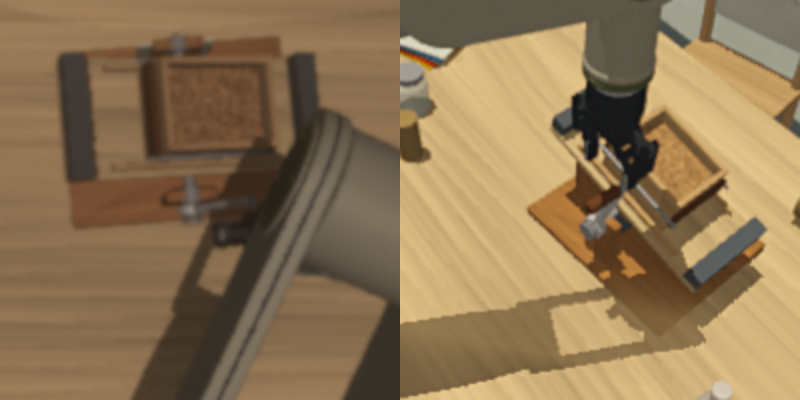

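```bash
cat >> h.py <<'E'
a_=np.radians(5.9); XS=np.array([np.cos(a_),np.sin(a_)]); YS=np.array([-np.sin(a_),np.cos(a_)])
AX=np.array([671.2,-91.1])
def tray_pts(S,th):
    c,s=np.cos(th),np.sin(th)
    return S[:,1]*c+S[:,2]*s, -S[:,1]*s+S[:,2]*c   # y', z' in tray frame
def stand_pts(n,d):
    X=cloud(n,d)[d>0]; q=X[:,:2]-AX
    S=np.c_[q@XS,q@YS,X[:,2]-120]
    return S[(abs(S[:,0])<72)&(abs(S[:,1])<200)&(S[:,2]>-80)&(S[:,2]<150)]
EDGE=np.arange(-186,187,6)
def template(n,d,th=.28):
    S=stand_pts(n,d); y,h=tray_pts(S,th); ok=(abs(y)>108)&(h>15)&(h<75)
    k=np.digitize(y,EDGE); T=np.full(len(EDGE)+1,np.nan)
    for i in range(1,len(EDGE)):
        m=ok&(k==i)
        if m.sum()>12 and h[m].std()<4.: T[i]=np.median(h[m])
    return T
def theta(n,d,T,th=.0):
    S=stand_pts(n,d); best=None
    for t0 in np.arange(-.3,.36,.03):          # coarse
        y,h=tray_pts(S,t0); e=h-T[np.clip(np.digitize(y,EDGE),0,len(EDGE))]; m=(abs(y)>108)&np.isfinite(e)
        sc=(abs(e[m])<8).sum()
        if best is None or sc>best[0]: best=(sc,t0)
    t=best[1]
    for lim in (12,8,6,6,6):
        y,h=tray_pts(S,t); e=h-T[np.clip(np.digitize(y,EDGE),0,len(EDGE))]; m=(abs(y)>108)&(abs(e)<lim)
        if m.sum()<40: return np.nan,0
        t+= (y[m]*e[m]).sum()/(y[m]**2).sum()
    return t,int(m.sum())
E
python3 - <<'E'
from h import *
for n in("top","side"):
    T=template(n,np.load(n+"0.npy")); np.save("T"+n,T)
    print(n,[(int(EDGE[i-1]),round(float(T[i]),1)) for i in range(1,len(EDGE)) if np.isfinite(T[i])])
    for k in"01": print(k,theta(n,np.load(n+k+".npy"),T))
E
python3 -m handwheel '[[0,0.001,0.018,0,0,0,0.065],[0,0,0.018,0,0,0,0.065],[0,0,0.018,0,0,0,0.065],[0,0,0.017,0,0,0,0.065],[0,0,0,0,0,0,0.065]]' 25
```

```text
top [(-180, 58.5), (-174, 59.4), (-168, 59.4), (-162, 59.3), (-144, 29.9), (-138, 29.5), (-132, 30.4), (114, 29.7), (120, 29.0), (126, 29.2), (132, 29.3), (138, 29.2), (150, 58.7), (156, 59.0), (162, 59.2), (168, 59.5)]
0 (np.float64(0.2800462338507179), 1688)
1 (np.float64(0.2802184580683238), 1509)
side [(-174, 57.8), (-168, 57.9), (-162, 57.9), (-156, 57.5), (-144, 27.9), (-138, 28.2), (-132, 28.3), (-126, 28.2), (120, 28.1), (126, 28.1), (132, 28.1), (138, 28.0), (156, 58.3), (162, 58.0), (168, 58.0), (174, 57.9)]
0 (np.float64(0.2799859423763078), 1045)
1 (np.float64(0.27929444670291287), 667)
time: 2.95
tool_pos: [509.1, -157.7, 266.8]
tcp_rot: [179.8, -0.4, -174.1]
ft_force: [0.3, 0.5, -0.5]
finger_gap: 65.2
grip_force: 0.0
```

```bash
python3 -m handwheel '[[0,0,0,0,0,0,0.010],[0,0,0,0,0,0,0.010],[0,0,0,0,0,0,0.010],[0,0,0,0,0,0,0.010],[0,0,0,0,0,0,0.010],[0,0,0,0,0,0,0.010]]' 25
python3 - <<'E'
from h import *
p,d=r.snapshot("top"); q,e=r.snapshot("side"); print(theta("top",d,np.load("Ttop.npy")),theta("side",e,np.load("Tside.npy")))
cv2.imwrite("pics/both2.png",np.hstack([cv2.resize(p[130:230,270:370],None,fx=4,fy=4),cv2.resize(q[180:280,240:340],None,fx=4,fy=4)]))
s=r.sense(); print(s["time"],s["tool_pos"],s["tcp_rot"],s["finger_gap"],s["grip_force"],s["ft_force"])
E
```

```text
time: 3.45
tool_pos: [511.8, -159.4, 272.8]
tcp_rot: [-179.9, 0.1, -174.1]
ft_force: [-0.1, -1.9, 4.3]
finger_gap: 19.1
grip_force: 24.6
(np.float64(0.2797234405892682), 1529) (np.float64(0.2785367851001892), 655)
3.55 [ 511.76790617 -159.43973198  272.7106184 ] [-1.79905616e+02  1.21657191e-01 -1.74100475e+02] 18.89788887678635 24.67848837375641 [ 0.36949419 -2.27634816  6.00522958]
```

View pics/both2.png

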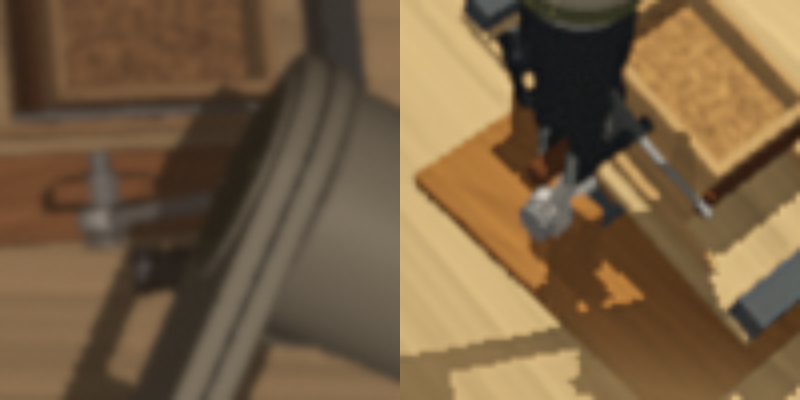

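```bash
cat > c.py <<'E'
import sys,json,os
from h import *
# usage: c.py n_rows n_moving ty_mm tz_mm target Tm nextN nextMove
n,nm=int(sys.argv[1]),int(sys.argv[2]); ty,tz,tgt,Tm=map(float,sys.argv[3:7]); N2,M2=int(sys.argv[7]),int(sys.argv[8])
k,I,c,fr,DT=.45,.096,.012,.003,1/240; R=160.
L=json.load(open("log.json")) if os.path.exists("log.json") else dict(Y=-51.5,Z=151.5,kn=[[3.55,float(np.arcsin(51.5/R))]],ms=[],ekf=None)
t0=r.sense()["time"]; p,d1=r.snapshot("top"); q,d2=r.snapshot("side"); S=r.sense(); t=S["time"]
tl=L["kn"][-1][0]; dt=(t0-tl)/max(n,1)
for i in range(nm):
    L["Y"]+=ty; L["Z"]-=tz; L["kn"].append([tl+(i+1)*dt,float(np.arctan2(-L["Y"],L["Z"]))])
L["kn"].append([t,L["kn"][-1][1]])
new=[]
for n_,d_,tt in(("top",d1,t0),("side",d2,t0+.05)):
    th,cnt=theta(n_,d_,np.load(f"T{n_}.npy"))
    if cnt>150: new.append([tt,float(th)])
    print(n_,round(th,4),cnt,end="  ")
L["ms"]+=new
kn=np.array(L["kn"]); phi=lambda x:np.interp(x,kn[:,0],kn[:,1])
def step(th,w,d,m,ph,rest=True):
    M=m*th+d+k*(ph-th); a=(M-c*w-fr*np.tanh(w/.01))/I
    w=w+a*DT; th=th+w*DT
    if rest:
        hit=th>=.28; th=np.where(hit,.28,th); w=np.where(hit,np.minimum(w,0),w)
    return th,w
def prop(x,ta,tb):
    th,w=x[0],x[1]
    for s in np.arange(ta,tb-1e-6,DT): th,w=step(th,w,x[2],x[3],phi(s))
    return np.array([th,w,x[2],x[3]])
if L["ekf"] is None:
    dg,mg=np.meshgrid(np.linspace(-.3,.3,301),np.linspace(.6,.88,8)); th=np.full(dg.shape,.28); w=0*th; lp=-.5*((mg-.74)/.07)**2-.5*(dg/.13)**2
    g=kn[0,0]
    for tt,z in L["ms"]:
        while g<tt-1e-6: th,w=step(th,w,dg,mg,phi(g)); g+=DT
        lp=lp-.5*np.minimum(((th-z)/.003)**2,400)
    while g<t-1e-6: th,w=step(th,w,dg,mg,phi(g)); g+=DT
    pr=np.exp(lp-lp.max()); pr/=pr.sum(); V=np.stack([th,w,dg,mg]).reshape(4,-1); pr=pr.ravel()
    x=V@pr; P=((V-x[:,None])*pr)@(V-x[:,None]).T
    if L["ms"][-1][1]<.265: L["ekf"]=[x.tolist(),(P+np.diag([4e-6,4e-5,4e-5,1e-4])).tolist(),t]
else:
    x,P,te=np.array(L["ekf"][0]),np.array(L["ekf"][1]),L["ekf"][2]
    # state kept at time te; measurements at t0,t0+.05
    def adv(x,P,ta,tb):
        if tb-ta<1e-6: return x,P
        f=prop(x,ta,tb); e=[1e-3,1e-3,1e-3,1e-3]
        F=np.stack([(prop(x+np.eye(4)[i]*e[i],ta,tb)-f)/e[i] for i in range(4)],1)
        h=tb-ta; return f,F@P@F.T+np.diag([1e-7,6e-4,2e-5,1e-5])*h
    for tt,z in new:
        x,P=adv(x,P,te,tt); te=tt; s=P[0,0]+.0015**2; K=P[:,0]/s; print("innov",round(z-x[0],4),end=" "); x=x+K*(z-x[0]); P=P-np.outer(K,P[0])
    x,P=adv(x,P,te,t); L["ekf"]=[x.tolist(),P.tolist(),t]
ph0=kn[-1,1]; sd=np.sqrt(np.diag(P))
print("\nt %.2f phi %.3f th %.3f w %.3f d %.3f(%.3f) m %.3f(%.3f) phi_eq0 %.3f liftphi %.3f tcp %s grip %.0f F %s"%(t,ph0,x[0],x[1],x[2],sd[2],x[3],sd[3],-x[2]/k,.28-(x[3]*.28+x[2])/k,S["tool_pos"].round(1),S["grip_force"],S["ft_force"].round(1)))
# plan: Hn intervals, each N2 rows (M2 moving)+.1 s; linear response
Hn=9; T=N2/12+.1; tm=np.arange(0,Hn*T,1/120)
def sim(dph):
    th,w=x[0],x[1]; out=[]
    for s in tm:
        i=int(s/T); f=min(1,(s-i*T)/(M2/12)); ph=ph0+sum(dph[:i])+f*dph[i]
        for _ in range(2): 
            a=(x[3]*th+x[2]+k*(ph-th)-c*w)/I; w+=a*DT; th+=w*DT
        out.append(th)
    return np.array(out)
b=sim(np.zeros(Hn)); G=np.stack([sim(np.eye(Hn)[i])-b for i in range(Hn)],1)
u=np.clip(tm/Tm,0,1); A=np.array([[1,1,1],[3,4,5],[6,12,20]]); w0=x[1]*Tm
co=np.linalg.solve(A,[tgt-x[0]-w0,-w0,0]); ref=x[0]+w0*u+co[0]*u**3+co[1]*u**4+co[2]*u**5
dph=np.linalg.lstsq(np.vstack([G,np.eye(Hn)*1.0]),np.r_[ref-b,np.zeros(Hn)],rcond=None)[0]
pr=b+G@dph; print("plan th:",np.round(pr[::int(T*120)][:6],3),"phi:",np.round(ph0+np.cumsum(dph)[:6],3))
d0=float(np.clip(dph[0],-.25,.25)); f=ph0+d0
print("ROW x%d: ty %.2f tz %.2f mm"%(M2,(-R*np.sin(f)-L["Y"])/M2,-(R*np.cos(f)-L["Z"])/M2))
json.dump(L,open("log.json","w"))
E
python3 - <<'E'
from h import *
for n in("top","side"):
    S=stand_pts(n,np.load(n+"0.npy")); y,h=tray_pts(S,.28); m=(h>110)&(h<125)&(abs(S[:,0])<60); print(n,m.sum(),np.percentile(y[m],[1,50,99]).round(1),np.median(h[m]))
E
python3 -m handwheel '[[0,0.0043,-0.0011,0,0,0,0.010],[0,0.0043,-0.0011,0,0,0,0.010],[0,0.0043,-0.0011,0,0,0,0.010],[0,0.0043,-0.0011,0,0,0,0.010],[0,0.0043,-0.0011,0,0,0,0.010],[0,0.0043,-0.0011,0,0,0,0.010]]'
python3 c.py 6 6 4.3 -1.1 0 2.5 6 6
```

```text
top 799 [-77.8   3.   73.7] 118.75845701214506
side 488 [-77.6  -5.7  71.6] 117.37033025886922
time: 4.05
tool_pos: [509.1, -133.4, 279.3]
tcp_rot: [-179.9, 0.1, -174.1]
ft_force: [1.2, -0.4, 2.9]
finger_gap: 19.2
grip_force: 24.6
top 0.2802 1641  side 0.2796 631  
t 4.15 phi 0.161 th 0.280 w -0.001 d 0.018(0.108) m 0.742(0.065) phi_eq0 -0.039 liftphi -0.220 tcp [ 509.1 -133.1  279.2] grip 25 F [ 1.  -1.2  6.7]
plan th: [ 0.28   0.355  0.151  0.034  0.001 -0.001] phi: [-0.621 -0.042 -0.014 -0.021 -0.039 -0.04 ]
ROW x6: ty 6.65 tz -0.21 mm
```

```bash
python3 -m handwheel '[[0,0.0048,-0.0003,0,0,0,0.010],[0,0.0048,-0.0003,0,0,0,0.010],[0,0.0048,-0.0003,0,0,0,0.010],[0,0.0048,-0.0003,0,0,0,0.010],[0,0.0048,-0.0003,0,0,0,0.010],[0,0.0048,-0.0003,0,0,0,0.010]]'
python3 c.py 6 6 4.8 -0.3 0 2.5 6 6
```

```text
time: 4.65
tool_pos: [506.2, -104.7, 281.1]
tcp_rot: [-179.9, 0.1, -174.1]
ft_force: [1.8, -1.0, 5.2]
finger_gap: 19.1
grip_force: 24.8
top 0.2803 1689  side 0.2794 728  
t 4.75 phi -0.019 th 0.280 w -0.002 d 0.044(0.093) m 0.743(0.065) phi_eq0 -0.098 liftphi -0.281 tcp [ 506.2 -104.3  281.1] grip 25 F [-0.  -0.8  7.7]
plan th: [ 0.28   0.323  0.15   0.036  0.001 -0.001] phi: [-0.574 -0.136 -0.076 -0.076 -0.098 -0.1  ]
ROW x6: ty 6.58 tz 0.95 mm
```

```bash
python3 -m handwheel '[[0,0.0027,0.0002,0,0,0,0.010],[0,0.0027,0.0002,0,0,0,0.010],[0,0.0027,0.0002,0,0,0,0.010],[0,0.0027,0.0002,0,0,0,0.010],[0,0.0027,0.0002,0,0,0,0.010],[0,0.0027,0.0002,0,0,0,0.010]]'
python3 c.py 6 6 2.7 0.2 0 2.5 5 5
```

```text
time: 5.25
tool_pos: [504.6, -88.5, 279.9]
tcp_rot: [-180.0, 0.1, -174.1]
ft_force: [1.1, 0.0, 6.9]
finger_gap: 19.2
grip_force: 24.9
top 0.2799 1691  side 0.2803 814  
t 5.35 phi -0.121 th 0.280 w -0.002 d 0.071(0.082) m 0.745(0.065) phi_eq0 -0.158 liftphi -0.341 tcp [504.6 -88.3 279.9] grip 25 F [ 0.9 -0.1  7.8]
plan th: [ 0.28   0.306  0.191  0.076  0.014 -0.002] phi: [-0.572 -0.283 -0.17  -0.127 -0.141 -0.16 ]
ROW x5: ty 7.74 tz 1.92 mm
```

```bash
python3 -m handwheel '[[0,0.0019,0.0003,0,0,0,0.010],[0,0.0019,0.0003,0,0,0,0.010],[0,0.0019,0.0003,0,0,0,0.010],[0,0.0019,0.0003,0,0,0,0.010],[0,0.0019,0.0003,0,0,0,0.010]]'
python3 c.py 5 5 1.9 0.3 0 2.5 5 5
```

```text
time: 5.77
tool_pos: [503.6, -79.0, 278.4]
tcp_rot: [-180.0, 0.1, -174.1]
ft_force: [0.9, 1.0, 8.0]
finger_gap: 19.3
grip_force: 24.9
top 0.2802 1688  side 0.2796 840  
t 5.87 phi -0.181 th 0.280 w -0.001 d 0.088(0.075) m 0.747(0.065) phi_eq0 -0.194 liftphi -0.379 tcp [503.6 -78.8 278.3] grip 25 F [0.1 0.5 7.3]
plan th: [ 0.28   0.302  0.19   0.076  0.014 -0.002] phi: [-0.592 -0.324 -0.21  -0.163 -0.178 -0.197]
ROW x5: ty 7.61 tz 2.37 mm
```

```bash
python3 -m handwheel '[[0,0.0019,0.0003,0,0,0,0.010],[0,0.0019,0.0003,0,0,0,0.010],[0,0.0019,0.0003,0,0,0,0.010],[0,0.0019,0.0003,0,0,0,0.010],[0,0.0019,0.0003,0,0,0,0.010]]'
python3 c.py 5 5 1.9 0.3 0 2.5 5 5
```

```text
time: 6.28
tool_pos: [502.6, -69.6, 276.3]
tcp_rot: [-180.0, 0.1, -174.1]
ft_force: [2.9, -0.6, 4.8]
finger_gap: 19.2
grip_force: 24.7
top 0.2782 1687  side 0.2766 883  
t 6.38 phi -0.241 th 0.279 w -0.006 d 0.093(0.073) m 0.747(0.065) phi_eq0 -0.207 liftphi -0.392 tcp [502.6 -69.4 276.3] grip 25 F [2.8 0.6 5.1]
plan th: [ 0.279  0.29   0.186  0.076  0.014 -0.002] phi: [-0.565 -0.341 -0.226 -0.175 -0.19  -0.209]
ROW x5: ty 7.43 tz 2.92 mm
```

```bash
sed -i 's|(th-z)/.003|(th-z)/.0015|; s|<.265|<.274|' c.py; python3 -m handwheel '[[0,0,0,0,0,0,0.010],[0,0,0,0,0,0,0.010],[0,0,0,0,0,0,0.010]]'
python3 c.py 3 1 0 0 0 2.5 4 4
```

```text
time: 6.63
tool_pos: [502.6, -69.6, 276.3]
tcp_rot: [-180.0, 0.1, -174.1]
ft_force: [2.9, 0.3, 6.1]
finger_gap: 19.2
grip_force: 24.7
top 0.2598 1755  side 0.2547 859  
t 6.73 phi -0.241 th 0.250 w -0.107 d 0.009(0.018) m 0.740(0.066) phi_eq0 -0.020 liftphi -0.201 tcp [502.6 -69.6 276.3] grip 25 F [3.2 0.7 6.1]Traceback (most recent call last):
  File "c.py", line 62, in <module>
    b=sim(np.zeros(Hn)); G=np.stack([sim(np.eye(Hn)[i])-b for i in range(Hn)],1)
  File "c.py", line 57, in sim
    i=int(s/T); f=min(1,(s-i*T)/(M2/12)); ph=ph0+sum(dph[:i])+f*dph[i]
                                                                ~~~^^^
IndexError: index 9 is out of bounds for axis 0 with size 9
```

```bash
python3 - <<'E'
import json
L=json.load(open("log.json")); t=round(L["kn"][-1][0]+.35,4); L["kn"].append([t,L["kn"][-1][1]]); L["ms"]+=[[t-.1,.2598],[t-.05,.2547]]; L["off"]=1
json.dump(L,open("log.json","w")); print(t)
s=open("c.py").read()
s=s.replace('i=int(s/T);','i=min(int(s/T),Hn-1);')
a,b=s.split('t0=r.sense()["time"];',1); l1,rest=b.split("\n",1); body,tail=rest.split("kn=np.array",1)
ind=lambda x:"".join("    "+q+"\n" for q in x.rstrip("\n").split("\n"))
s=a+'S=r.sense(); t=L["kn"][-1][0]; new=[]\nif n>0:\n'+ind('t0=r.sense()["time"];'+l1)+ind(body)+"kn=np.array"+tail
open("c.py","w").write(s)
E
python3 c.py 0 0 0 0 0 2.2 4 3
```

```text
6.7333

t 6.73 phi -0.241 th 0.250 w -0.107 d 0.009(0.018) m 0.740(0.066) phi_eq0 -0.020 liftphi -0.201 tcp [502.6 -69.6 276.3] grip 25 F [3.2 0.7 6.1]
plan th: [ 0.249  0.191  0.126  0.059  0.014 -0.001] phi: [-0.161 -0.127 -0.051  0.005  0.003 -0.018]
ROW x3: ty -4.24 tz -0.75 mm
```

```bash
python3 -m handwheel '[[0,-0.0042,-0.0008,0,0,0,0.010],[0,-0.0042,-0.0008,0,0,0,0.010],[0,-0.0042,-0.0008,0,0,0,0.010],[0,0,0,0,0,0,0.010]]'
python3 c.py 4 3 -4.2 -0.8 0 1.8 4 3
```

```text
time: 7.07
tool_pos: [504.0, -82.8, 279.0]
tcp_rot: [-180.0, 0.1, -174.1]
ft_force: [2.9, 0.8, 7.8]
finger_gap: 19.4
grip_force: 24.9
top 0.2132 1817  side 0.2076 799  innov 0.0056 innov -0.0002 
t 7.17 phi -0.161 th 0.203 w -0.100 d 0.018(0.016) m 0.721(0.061) phi_eq0 -0.039 liftphi -0.208 tcp [503.9 -82.4 279. ] grip 25 F [2.1 0.  7.4]
plan th: [ 0.202  0.151  0.08   0.023 -0.001 -0.002] phi: [-0.18  -0.096 -0.017 -0.007 -0.034 -0.043]
ROW x3: ty 0.96 tz 0.22 mm
```

```bash
python3 -m handwheel '[[0,0.001,0.0002,0,0,0,0.010],[0,0.001,0.0002,0,0,0,0.010],[0,0.001,0.0002,0,0,0,0.010],[0,0,0,0,0,0,0.010]]'
python3 c.py 4 3 1.0 0.2 0 1.5 4 2
```

```text
time: 7.5
tool_pos: [503.6, -79.0, 278.4]
tcp_rot: [-180.0, 0.1, -174.1]
ft_force: [1.5, 1.2, 9.0]
finger_gap: 18.9
grip_force: 24.9
top 0.1695 1828  side 0.1611 783  innov 0.0017 innov -0.0025 
t 7.60 phi -0.180 th 0.155 w -0.139 d 0.016(0.013) m 0.726(0.058) phi_eq0 -0.036 liftphi -0.208 tcp [503.6 -79.1 278.4] grip 25 F [2.9 0.6 7. ]
plan th: [ 0.154  0.089  0.033  0.003 -0.002 -0.   ] phi: [-0.106 -0.041 -0.006 -0.022 -0.038 -0.038]
ROW x2: ty -5.86 tz -0.80 mm
```

```bash
python3 -m handwheel '[[0,-0.0059,-0.0008,0,0,0,0.010],[0,-0.0059,-0.0008,0,0,0,0.010],[0,0,0,0,0,0,0.010],[0,0,0,0,0,0,0.010]]'
python3 c.py 4 2 -5.9 -0.8 0 1.2 4 2
```

```text
time: 7.93
tool_pos: [504.8, -91.2, 280.2]
tcp_rot: [-180.0, 0.1, -174.1]
ft_force: [0.7, -0.3, 8.9]
finger_gap: 19.1
grip_force: 25.0
top 0.1119 1865  side 0.1035 706  innov 0.0043 innov -0.0024 
t 8.03 phi -0.106 th 0.098 w -0.127 d 0.017(0.010) m 0.725(0.050) phi_eq0 -0.038 liftphi -0.209 tcp [504.8 -91.1 280.2] grip 25 F [0.9 0.4 8.9]
plan th: [ 0.097  0.046  0.009 -0.002 -0.001  0.   ] phi: [-0.07  -0.017 -0.017 -0.036 -0.04  -0.038]
ROW x2: ty -2.89 tz -0.26 mm
```

```bash
python3 -m handwheel '[[0,-0.0029,-0.0003,0,0,0,0.010],[0,-0.0029,-0.0003,0,0,0,0.010],[0,0,0,0,0,0,0.010],[0,0,0,0,0,0,0.010]]'
python3 c.py 4 2 -2.9 -0.3 0 1.0 4 2
```

```text
time: 8.37
tool_pos: [505.4, -96.9, 280.7]
tcp_rot: [-180.0, 0.1, -174.1]
ft_force: [1.8, 0.9, 7.7]
finger_gap: 19.0
grip_force: 25.0
top 0.0641 1867  side 0.0573 621  innov 0.0049 innov -0.0028 
t 8.47 phi -0.069 th 0.054 w -0.087 d 0.018(0.007) m 0.722(0.040) phi_eq0 -0.040 liftphi -0.209 tcp [505.4 -96.8 280.7] grip 25 F [2.1 0.  7.9]
plan th: [ 0.053  0.021  0.002 -0.001 -0.     0.   ] phi: [-0.049 -0.021 -0.03  -0.041 -0.041 -0.04 ]
ROW x2: ty -1.65 tz -0.06 mm
```

```bash
python3 -m handwheel '[[0,-0.0016,-0.0001,0,0,0,0.010],[0,-0.0016,-0.0001,0,0,0,0.010],[0,0,0,0,0,0,0.010],[0,0,0,0,0,0,0.010]]'
python3 c.py 4 2 -1.6 -0.1 0 0.9 4 2
```

```text
time: 8.8
tool_pos: [505.7, -100.0, 280.9]
tcp_rot: [-180.0, 0.1, -174.1]
ft_force: [1.4, 1.6, 8.5]
finger_gap: 18.6
grip_force: 25.0
top 0.0299 1904  side 0.0253 575  innov 0.0001 innov -0.0018 
t 8.90 phi -0.049 th 0.023 w -0.058 d 0.017(0.005) m 0.725(0.034) phi_eq0 -0.038 liftphi -0.209 tcp [ 505.7 -100.   280.9] grip 25 F [2.  0.5 8. ]
plan th: [ 0.023  0.004 -0.001 -0.     0.     0.   ] phi: [-0.025 -0.029 -0.037 -0.039 -0.038 -0.038]
ROW x2: ty -1.92 tz -0.02 mm
```

```bash
python3 -m handwheel '[[0,-0.0019,0,0,0,0,0.010],[0,-0.0019,0,0,0,0,0.010],[0,0,0,0,0,0,0.010],[0,0,0,0,0,0,0.010]]'
python3 c.py 4 2 -1.9 0 0 0.9 5 2
```

```text
time: 9.23
tool_pos: [506.1, -103.9, 281.0]
tcp_rot: [-180.0, 0.1, -174.1]
ft_force: [1.1, 0.4, 9.2]
finger_gap: 19.2
grip_force: 25.0
top 0.0082 1892  side 0.0059 544  innov -0.001 innov -0.0012 
t 9.33 phi -0.026 th 0.005 w -0.020 d 0.016(0.005) m 0.728(0.032) phi_eq0 -0.036 liftphi -0.209 tcp [ 506.1 -103.8  281. ] grip 25 F [0.6 0.3 9.3]
plan th: [ 0.005  0.    -0.     0.     0.    -0.   ] phi: [-0.032 -0.035 -0.036 -0.036 -0.036 -0.036]
ROW x2: ty 0.49 tz -0.01 mm
```

```bash
python3 -m handwheel '[[0,0.0005,0,0,0,0,0.010],[0,0.0005,0,0,0,0,0.010],[0,0,0,0,0,0,0.010],[0,0,0,0,0,0,0.010],[0,0,0,0,0,0,0.010]]'
python3 c.py 5 2 0.5 0 0 0.9 5 2
```

```text
time: 9.75
tool_pos: [506.0, -102.7, 281.0]
tcp_rot: [-180.0, 0.1, -174.1]
ft_force: [0.8, 0.4, 9.0]
finger_gap: 19.1
grip_force: 25.0
top 0.0006 1888  side -0.001 533  innov -0.0019 innov -0.0016 
t 9.85 phi -0.032 th -0.001 w -0.005 d 0.015(0.005) m 0.731(0.030) phi_eq0 -0.033 liftphi -0.208 tcp [ 506.  -102.7  281. ] grip 25 F [1.7 0.1 9.3]
plan th: [-0.001 -0.002 -0.     0.    -0.    -0.   ] phi: [-0.028 -0.034 -0.034 -0.033 -0.033 -0.033]
ROW x2: ty -0.30 tz -0.02 mm
```

```bash
python3 -m handwheel '[[0,-0.0003,0,0,0,0,0.010],[0,-0.0003,0,0,0,0,0.010],[0,0,0,0,0,0,0.010],[0,0,0,0,0,0,0.010],[0,0,0,0,0,0,0.010]]'
python3 c.py 5 2 -0.3 0 0 0.9 6 2
```

```text
time: 10.27
tool_pos: [506.0, -103.3, 281.0]
tcp_rot: [-180.0, 0.1, -174.1]
ft_force: [1.3, -0.1, 7.5]
finger_gap: 19.1
grip_force: 25.0
top -0.0005 1905  side -0.0024 533  innov 0.0005 innov -0.002 
t 10.37 phi -0.028 th -0.002 w -0.001 d 0.014(0.004) m 0.732(0.030) phi_eq0 -0.032 liftphi -0.207 tcp [ 506.  -103.4  281. ] grip 25 F [1.2 0.5 8.9]
plan th: [-0.002 -0.001  0.     0.    -0.     0.   ] phi: [-0.029 -0.033 -0.032 -0.032 -0.032 -0.032]
ROW x2: ty 0.10 tz -0.02 mm
```

```bash
python3 -m handwheel '[[0,0.0001,0,0,0,0,0.010],[0,0.0001,0,0,0,0,0.010],[0,0,0,0,0,0,0.010],[0,0,0,0,0,0,0.010],[0,0,0,0,0,0,0.010],[0,0,0,0,0,0,0.010]]'
python3 c.py 6 2 0.1 0 0 0.9 6 2
```

```text
time: 10.87
tool_pos: [506.0, -103.1, 281.0]
tcp_rot: [-180.0, 0.1, -174.1]
ft_force: [1.7, 0.2, 8.8]
finger_gap: 19.2
grip_force: 25.0
top -0.0001 1905  side -0.001 548  innov 0.0012 innov -0.0011 
t 10.97 phi -0.029 th -0.001 w 0.001 d 0.014(0.004) m 0.732(0.030) phi_eq0 -0.032 liftphi -0.207 tcp [ 506.  -103.1  281. ] grip 25 F [1.1 0.8 8.5]
plan th: [-0.001 -0.     0.    -0.    -0.     0.   ] phi: [-0.032 -0.032 -0.032 -0.032 -0.032 -0.032]
ROW x2: ty 0.24 tz -0.01 mm
```

```bash
python3 -m handwheel '[[0,0.0002,0,0,0,0,0.010],[0,0.0001,0,0,0,0,0.010],[0,0,0,0,0,0,0.010],[0,0,0,0,0,0,0.010],[0,0,0,0,0,0,0.010],[0,0,0,0,0,0,0.010]]'
python3 c.py 6 2 0.15 0 0 0.9 7 2
```

```text
time: 11.47
tool_pos: [506.0, -102.8, 281.0]
tcp_rot: [-180.0, 0.1, -174.1]
ft_force: [1.5, 0.4, 9.0]
finger_gap: 19.3
grip_force: 25.0
top 0.0002 1893  side -0.0022 545  innov 0.0003 innov -0.0026 
t 11.57 phi -0.031 th -0.002 w -0.007 d 0.014(0.005) m 0.732(0.030) phi_eq0 -0.030 liftphi -0.205 tcp [ 506.  -102.8  281. ] grip 25 F [0.7 0.6 8.7]
plan th: [-0.002 -0.002  0.    -0.    -0.     0.   ] phi: [-0.023 -0.033 -0.03  -0.03  -0.03  -0.03 ]
ROW x2: ty -0.63 tz -0.03 mm
```

```bash
python3 -m handwheel '[[0,-0.0002,0,0,0,0,0.010],[0,-0.0001,0,0,0,0,0.010],[0,0,0,0,0,0,0.010],[0,0,0,0,0,0,0.010],[0,0,0,0,0,0,0.010],[0,0,0,0,0,0,0.010]]'
python3 c.py 6 2 -0.15 0 0 0.9 6 2
```

```text
time: 12.07
tool_pos: [506.0, -103.1, 281.0]
tcp_rot: [-180.0, 0.1, -174.1]
ft_force: [0.4, -0.1, 9.0]
finger_gap: 19.1
grip_force: 25.0
top -0.0001 1898  side -0.0012 537  innov 0.0036 innov -0.0012 
t 12.17 phi -0.029 th -0.001 w 0.000 d 0.014(0.005) m 0.732(0.030) phi_eq0 -0.032 liftphi -0.207 tcp [ 506.  -103.1  281. ] grip 25 F [0.6 0.6 8.8]
plan th: [-0.001 -0.     0.    -0.    -0.     0.   ] phi: [-0.032 -0.032 -0.032 -0.032 -0.032 -0.032]
ROW x2: ty 0.22 tz -0.01 mm
```

```bash
python3 -m handwheel '[[0,0,0,0,0,0,0.010],[0,0,0,0,0,0,0.010],[0,0,0,0,0,0,0.010],[0,0,0,0,0,0,0.010],[0,0,0,0,0,0,0.010],[0,0,0,0,0,0,0.010],[0,0,0,0,0,0,0.010]]'
python3 c.py 7 1 0 0 0 0.9 7 2
```

```text
time: 12.75
tool_pos: [506.0, -103.2, 281.0]
tcp_rot: [-180.0, 0.1, -174.1]
ft_force: [0.7, 0.7, 9.6]
finger_gap: 18.7
grip_force: 25.0
top -0.0004 1898  side -0.0021 535  innov -0.0009 innov -0.0018 
t 12.85 phi -0.029 th -0.002 w -0.004 d 0.013(0.005) m 0.732(0.030) phi_eq0 -0.030 liftphi -0.205 tcp [ 506.  -103.1  281. ] grip 25 F [1.1 0.1 9. ]
plan th: [-0.002 -0.002  0.    -0.    -0.     0.   ] phi: [-0.025 -0.032 -0.03  -0.03  -0.03  -0.03 ]
ROW x2: ty -0.34 tz -0.02 mm
```

```bash
python3 -m handwheel '[[0,0,0,0,0,0,0.010],[0,0,0,0,0,0,0.010],[0,0,0,0,0,0,0.010],[0,0,0,0,0,0,0.010],[0,0,0,0,0,0,0.010],[0,0,0,0,0,0,0.010]]'
python3 c.py 6 1 0 0 0 0.9 7 2
```

```text
time: 13.35
tool_pos: [506.0, -103.1, 281.0]
tcp_rot: [-180.0, 0.1, -174.1]
ft_force: [1.1, -0.2, 8.9]
finger_gap: 19.4
grip_force: 25.0
top -0.0001 1898  side -0.0012 542  innov 0.0028 innov -0.0011 
t 13.45 phi -0.029 th -0.001 w -0.000 d 0.014(0.005) m 0.732(0.031) phi_eq0 -0.031 liftphi -0.207 tcp [ 506.  -103.1  281. ] grip 25 F [ 0.7 -0.1  8.8]
plan th: [-0.001 -0.     0.    -0.    -0.     0.   ] phi: [-0.031 -0.032 -0.031 -0.031 -0.031 -0.031]
ROW x2: ty 0.12 tz -0.01 mm
```

Stuck near balance; hold on, still measuring each time.

```bash
python3 -m handwheel '[[0,0,0,0,0,0,0.010],[0,0,0,0,0,0,0.010],[0,0,0,0,0,0,0.010],[0,0,0,0,0,0,0.010],[0,0,0,0,0,0,0.010],[0,0,0,0,0,0,0.010],[0,0,0,0,0,0,0.010]]'
python3 c.py 7 1 0 0 0 0.9 7 2
```

```text
time: 14.03
tool_pos: [506.0, -103.2, 281.0]
tcp_rot: [-180.0, 0.1, -174.1]
ft_force: [2.1, 0.0, 8.3]
finger_gap: 19.0
grip_force: 25.0
top 0.0002 1894  side -0.0019 541  innov 0.0002 innov -0.0023 
t 14.13 phi -0.029 th -0.001 w -0.005 d 0.013(0.005) m 0.732(0.031) phi_eq0 -0.030 liftphi -0.205 tcp [ 506.  -103.1  281. ] grip 25 F [ 0.5 -0.1  8.8]
plan th: [-0.001 -0.002  0.    -0.    -0.     0.   ] phi: [-0.025 -0.032 -0.03  -0.03  -0.03  -0.03 ]
ROW x2: ty -0.36 tz -0.03 mm
```

```bash
python3 -m handwheel '[[0,0,0,0,0,0,0.010],[0,0,0,0,0,0,0.010],[0,0,0,0,0,0,0.010],[0,0,0,0,0,0,0.010],[0,0,0,0,0,0,0.010],[0,0,0,0,0,0,0.010],[0,0,0,0,0,0,0.010]]'
python3 c.py 7 1 0 0 0 0.9 7 2
```

```text
time: 14.72
tool_pos: [506.0, -103.1, 281.0]
tcp_rot: [-180.0, 0.1, -174.1]
ft_force: [1.6, 0.1, 8.7]
finger_gap: 18.9
grip_force: 25.0
top 0.0003 1897  side -0.0018 539  innov 0.0034 innov -0.0022 
t 14.82 phi -0.029 th -0.001 w -0.004 d 0.014(0.005) m 0.732(0.031) phi_eq0 -0.031 liftphi -0.206 tcp [ 506.  -103.1  281. ] grip 25 F [ 1.9 -1.2  8.6]
plan th: [-0.001 -0.001  0.    -0.    -0.     0.   ] phi: [-0.027 -0.032 -0.03  -0.031 -0.031 -0.031]
ROW x2: ty -0.18 tz -0.02 mm
```

```bash
python3 -m handwheel '[[0,0,0,0,0,0,0.010],[0,0,0,0,0,0,0.010],[0,0,0,0,0,0,0.010],[0,0,0,0,0,0,0.010],[0,0,0,0,0,0,0.010],[0,0,0,0,0,0,0.010],[0,0,0,0,0,0,0.010]]'
python3 c.py 7 1 0 0 0 0.9 7 2
```

```text
time: 15.4
tool_pos: [506.0, -103.1, 281.0]
tcp_rot: [-180.0, 0.1, -174.1]
ft_force: [1.3, -0.0, 8.8]
finger_gap: 19.3
grip_force: 25.0
top -0.0005 1888  side -0.0024 535  innov 0.0014 innov -0.002 
t 15.50 phi -0.029 th -0.002 w -0.004 d 0.014(0.005) m 0.732(0.031) phi_eq0 -0.030 liftphi -0.205 tcp [ 506.  -103.1  281. ] grip 25 F [0.8 0.6 8.6]
plan th: [-0.002 -0.002  0.    -0.    -0.     0.   ] phi: [-0.025 -0.033 -0.03  -0.03  -0.03  -0.03 ]
ROW x2: ty -0.35 tz -0.03 mm
```

```bash
python3 -m handwheel '[[0,0,0,0,0,0,0.010],[0,0,0,0,0,0,0.010],[0,0,0,0,0,0,0.010],[0,0,0,0,0,0,0.010],[0,0,0,0,0,0,0.010],[0,0,0,0,0,0,0.010],[0,0,0,0,0,0,0.010]]'
python3 c.py 7 1 0 0 0 0.9 7 2
```

```text
time: 16.08
tool_pos: [506.0, -103.2, 281.0]
tcp_rot: [-180.0, 0.1, -174.1]
ft_force: [0.6, 0.8, 9.2]
finger_gap: 19.1
grip_force: 25.0
top -0.0002 1905  side -0.0018 548  innov 0.0032 innov -0.0017 
t 16.18 phi -0.029 th -0.001 w -0.002 d 0.014(0.005) m 0.732(0.031) phi_eq0 -0.031 liftphi -0.207 tcp [ 506.  -103.1  281. ] grip 25 F [ 0.7 -0.6  8.3]
plan th: [-0.001 -0.001  0.    -0.    -0.     0.   ] phi: [-0.029 -0.033 -0.031 -0.031 -0.031 -0.031]
ROW x2: ty -0.05 tz -0.02 mm
```

```bash
python3 -m handwheel '[[0,0,0,0,0,0,0.010],[0,0,0,0,0,0,0.010],[0,0,0,0,0,0,0.010],[0,0,0,0,0,0,0.010],[0,0,0,0,0,0,0.010],[0,0,0,0,0,0,0.010],[0,0,0,0,0,0,0.010]]'
python3 c.py 7 1 0 0 0 0.9 7 2
```

```text
time: 16.77
tool_pos: [506.0, -103.1, 281.0]
tcp_rot: [-180.0, 0.1, -174.1]
ft_force: [1.2, 0.5, 8.5]
finger_gap: 19.0
grip_force: 25.0
top 0.0001 1901  side -0.0014 541  innov 0.0015 innov -0.0017 
t 16.87 phi -0.029 th -0.001 w -0.002 d 0.014(0.005) m 0.732(0.031) phi_eq0 -0.031 liftphi -0.206 tcp [ 506.  -103.1  281. ] grip 25 F [1.3 0.7 8.9]
plan th: [-0.001 -0.001  0.    -0.    -0.     0.   ] phi: [-0.029 -0.032 -0.031 -0.031 -0.031 -0.031]
ROW x2: ty -0.02 tz -0.02 mm
```

```bash
python3 -m handwheel '[[0,0,0,0,0,0,0.010],[0,0,0,0,0,0,0.010],[0,0,0,0,0,0,0.010],[0,0,0,0,0,0,0.010],[0,0,0,0,0,0,0.010],[0,0,0,0,0,0,0.010],[0,0,0,0,0,0,0.010]]'
python3 c.py 7 1 0 0 0.28 3.5 4 4; python3 -c "
import cv2
from bench import r
p,d=r.snapshot('side'); cv2.imwrite('pics/lev.png',cv2.resize(p[150:290,220:380],None,fx=5,fy=4))"
```

```text
time: 17.45
tool_pos: [506.0, -103.1, 281.0]
tcp_rot: [-180.0, 0.1, -174.1]
ft_force: [1.0, -0.1, 8.3]
finger_gap: 19.1
grip_force: 25.0
top 0.0003 1895  side -0.0023 544  innov 0.0011 innov -0.0027 
t 17.55 phi -0.029 th -0.002 w -0.006 d 0.013(0.005) m 0.732(0.031) phi_eq0 -0.030 liftphi -0.205 tcp [ 506.  -103.1  281. ] grip 25 F [0.8 0.  9.2]
plan th: [-0.002  0.001  0.024  0.07   0.133  0.197] phi: [-0.003 -0.009 -0.044 -0.1   -0.161 -0.207]
ROW x4: ty -1.04 tz -0.02 mm
```

```bash
python3 -m handwheel '[[0,-0.001,0,0,0,0,0.010],[0,-0.001,0,0,0,0,0.010],[0,-0.001,0,0,0,0,0.010],[0,-0.001,0,0,0,0,0.010]]'
python3 c.py 4 4 -1.0 0 0.28 3.2 4 3
```

```text
time: 17.93
tool_pos: [506.4, -107.2, 281.1]
tcp_rot: [-180.0, 0.1, -174.1]
ft_force: [1.2, -0.2, 8.9]
finger_gap: 19.0
grip_force: 25.0
top 0.001 1891  side 0.0004 523  innov 0.0019 innov -0.0016 
t 18.03 phi -0.004 th 0.002 w 0.022 d 0.013(0.005) m 0.732(0.031) phi_eq0 -0.030 liftphi -0.205 tcp [ 506.5 -107.3  281.1] grip 25 F [0.8 0.  9.2]
plan th: [0.002 0.02  0.052 0.106 0.172 0.23 ] phi: [-0.026 -0.025 -0.065 -0.128 -0.188 -0.222]
ROW x3: ty 1.15 tz -0.02 mm
```

```bash
python3 -m handwheel '[[0,0.0006,0,0,0,0,0.010],[0,0.0006,0,0,0,0,0.010],[0,0.0006,0,0,0,0,0.010],[0,0,0,0,0,0,0.010]]'
python3 c.py 4 3 0.6 0 0.28 3.0 4 3
```

```text
time: 18.37
tool_pos: [506.2, -105.3, 281.1]
tcp_rot: [-180.0, 0.1, -174.1]
ft_force: [1.8, 0.5, 9.4]
finger_gap: 19.2
grip_force: 25.0
top 0.0155 1898  side 0.0164 556  innov 0.0018 innov -0.0017 
t 18.47 phi -0.016 th 0.020 w 0.053 d 0.013(0.004) m 0.731(0.031) phi_eq0 -0.030 liftphi -0.205 tcp [ 506.2 -105.4  281.1] grip 25 F [1.3 0.6 9.7]
plan th: [0.02  0.05  0.091 0.146 0.206 0.252] phi: [-0.046 -0.056 -0.1   -0.159 -0.207 -0.224]
ROW x3: ty 1.60 tz 0.02 mm
```

```bash
python3 -m handwheel '[[0,0.0016,0,0,0,0,0.010],[0,0.0016,0,0,0,0,0.010],[0,0.0016,0,0,0,0,0.010],[0,0,0,0,0,0,0.010]]'
python3 c.py 4 3 1.6 0 0.28 2.8 4 3
```

```text
time: 18.8
tool_pos: [505.7, -100.3, 280.9]
tcp_rot: [-180.0, 0.1, -174.1]
ft_force: [1.6, 0.5, 8.3]
finger_gap: 18.9
grip_force: 25.0
top 0.041 1896  side 0.0416 589  innov 0.0011 innov -0.0027 
t 18.90 phi -0.046 th 0.045 w 0.057 d 0.013(0.004) m 0.730(0.031) phi_eq0 -0.028 liftphi -0.203 tcp [ 505.8 -100.5  280.9] grip 25 F [1.  0.3 8.9]
plan th: [0.046 0.075 0.119 0.174 0.228 0.265] phi: [-0.053 -0.074 -0.122 -0.178 -0.216 -0.22 ]
ROW x3: ty 0.41 tz 0.04 mm
```

```bash
python3 -m handwheel '[[0,0.0004,0,0,0,0,0.010],[0,0.0004,0,0,0,0,0.010],[0,0.0004,0,0,0,0,0.010],[0,0,0,0,0,0,0.010]]'
python3 c.py 4 3 0.4 0 0.28 2.6 4 3
```

```text
time: 19.23
tool_pos: [505.6, -99.3, 280.9]
tcp_rot: [-180.0, 0.1, -174.1]
ft_force: [2.3, 0.7, 7.9]
finger_gap: 18.9
grip_force: 25.0
top 0.0684 1869  side 0.0709 626  innov 0.0032 innov -0.0012 
t 19.33 phi -0.053 th 0.075 w 0.075 d 0.013(0.004) m 0.731(0.031) phi_eq0 -0.029 liftphi -0.204 tcp [505.6 -99.3 280.9] grip 25 F [1.4 1.3 8.3]
plan th: [0.076 0.113 0.157 0.207 0.25  0.274] phi: [-0.086 -0.107 -0.153 -0.2   -0.222 -0.215]
ROW x3: ty 1.74 tz 0.16 mm
```

```bash
python3 -m handwheel '[[0,0.0017,0.0002,0,0,0,0.010],[0,0.0017,0.0002,0,0,0,0.010],[0,0.0017,0.0002,0,0,0,0.010],[0,0,0,0,0,0,0.010]]'
python3 c.py 4 3 1.7 0.2 0.28 2.4 4 3
```

```text
time: 19.67
tool_pos: [505.1, -94.0, 280.4]
tcp_rot: [-180.0, 0.1, -174.1]
ft_force: [1.0, 0.2, 9.3]
finger_gap: 19.2
grip_force: 25.0
top 0.1017 1868  side 0.1034 695  innov -0.0 innov -0.0022 
t 19.77 phi -0.085 th 0.108 w 0.070 d 0.013(0.005) m 0.729(0.030) phi_eq0 -0.028 liftphi -0.201 tcp [505.1 -94.2 280.4] grip 25 F [ 1.1 -0.4  9.4]
plan th: [0.108 0.142 0.185 0.23  0.264 0.279] phi: [-0.097 -0.125 -0.171 -0.209 -0.218 -0.206]
ROW x3: ty 0.63 tz 0.02 mm
```

```bash
python3 -m handwheel '[[0,0.0006,0,0,0,0,0.010],[0,0.0006,0,0,0,0,0.010],[0,0.0006,0,0,0,0,0.010],[0,0,0,0,0,0,0.010]]'
python3 c.py 4 3 0.6 0 0.28 2.2 4 3
```

```text
time: 20.1
tool_pos: [504.9, -92.4, 280.3]
tcp_rot: [-180.0, 0.1, -174.1]
ft_force: [1.9, -0.1, 8.1]
finger_gap: 19.1
grip_force: 25.0
top 0.1358 1840  side 0.1383 734  innov 0.0046 innov -0.0018 
t 20.20 phi -0.096 th 0.143 w 0.085 d 0.013(0.005) m 0.730(0.029) phi_eq0 -0.029 liftphi -0.204 tcp [504.9 -92.4 280.3] grip 25 F [2.5 0.4 8.4]
plan th: [0.144 0.183 0.221 0.254 0.274 0.281] phi: [-0.138 -0.163 -0.196 -0.216 -0.213 -0.204]
ROW x3: ty 2.19 tz 0.27 mm
```

```bash
python3 -m handwheel '[[0,0.0022,0.0003,0,0,0,0.010],[0,0.0022,0.0003,0,0,0,0.010],[0,0.0022,0.0003,0,0,0,0.010],[0,0,0,0,0,0,0.010]]'
python3 c.py 4 3 2.2 0.3 0.28 2.2 4 3
```

```text
time: 20.53
tool_pos: [504.3, -85.5, 279.4]
tcp_rot: [-180.0, 0.1, -174.1]
ft_force: [0.5, 0.7, 8.7]
finger_gap: 19.2
grip_force: 25.0
top 0.1721 1821  side 0.1748 769  innov 0.0004 innov -0.0012 
t 20.63 phi -0.138 th 0.179 w 0.071 d 0.013(0.005) m 0.729(0.027) phi_eq0 -0.029 liftphi -0.203 tcp [504.3 -85.8 279.5] grip 25 F [ 1.3 -0.   8.7]
plan th: [0.179 0.21  0.24  0.263 0.277 0.28 ] phi: [-0.152 -0.177 -0.201 -0.212 -0.208 -0.203]
ROW x3: ty 0.72 tz 0.08 mm
```

```bash
python3 -m handwheel '[[0,0.0007,0.0001,0,0,0,0.010],[0,0.0007,0.0001,0,0,0,0.010],[0,0.0007,0.0001,0,0,0,0.010],[0,0,0,0,0,0,0.010]]'
python3 c.py 4 3 0.7 0.1 0.285 2.0 4 3
```

```text
time: 20.97
tool_pos: [504.1, -83.7, 279.1]
tcp_rot: [-180.0, 0.1, -174.1]
ft_force: [1.1, 0.7, 8.1]
finger_gap: 19.5
grip_force: 25.0
top 0.2004 1812  side 0.2025 793  innov -0.0004 innov -0.0007 
t 21.07 phi -0.151 th 0.205 w 0.052 d 0.013(0.006) m 0.728(0.026) phi_eq0 -0.028 liftphi -0.201 tcp [504.1 -83.8 279.2] grip 25 F [2.6 0.9 8.3]
plan th: [0.206 0.229 0.254 0.274 0.284 0.286] phi: [-0.161 -0.184 -0.207 -0.214 -0.208 -0.204]
ROW x3: ty 0.54 tz 0.06 mm
```

```bash
python3 -m handwheel '[[0,0.0005,0.0001,0,0,0,0.010],[0,0.0005,0.0001,0,0,0,0.010],[0,0.0005,0.0001,0,0,0,0.010],[0,0,0,0,0,0,0.010]]'
python3 c.py 4 3 0.5 0.1 0.285 1.7 4 3
```

```text
time: 21.4
tool_pos: [503.9, -82.2, 278.9]
tcp_rot: [-180.0, 0.1, -174.1]
ft_force: [1.1, 1.2, 8.8]
finger_gap: 19.0
grip_force: 25.0
top 0.2234 1813  side 0.2246 811  innov 0.0019 innov -0.0013 
t 21.50 phi -0.161 th 0.227 w 0.045 d 0.013(0.006) m 0.729(0.025) phi_eq0 -0.028 liftphi -0.202 tcp [503.9 -82.3 278.9] grip 25 F [1.6 1.  8.3]
plan th: [0.228 0.249 0.269 0.281 0.286 0.285] phi: [-0.177 -0.198 -0.213 -0.211 -0.205 -0.204]
ROW x3: ty 0.86 tz 0.10 mm
```

```bash
python3 -m handwheel '[[0,0.0009,0.0001,0,0,0,0.010],[0,0.0009,0.0001,0,0,0,0.010],[0,0.0009,0.0001,0,0,0,0.010],[0,0,0,0,0,0,0.010]]'
python3 c.py 4 3 0.9 0.1 0.285 1.5 4 3
```

```text
time: 21.83
tool_pos: [503.6, -79.5, 278.4]
tcp_rot: [-180.0, 0.1, -174.1]
ft_force: [2.6, -0.4, 8.4]
finger_gap: 18.9
grip_force: 25.0
top 0.2432 1784  side 0.2452 826  innov 0.0017 innov -0.0 
t 21.93 phi -0.178 th 0.247 w 0.040 d 0.013(0.007) m 0.729(0.025) phi_eq0 -0.029 liftphi -0.203 tcp [503.6 -79.6 278.4] grip 25 F [2.1 1.2 8.4]
plan th: [0.248 0.265 0.278 0.284 0.285 0.285] phi: [-0.193 -0.208 -0.213 -0.208 -0.205 -0.206]
ROW x3: ty 0.79 tz 0.16 mm
```

```bash
python3 -m handwheel '[[0,0.0006,0.0001,0,0,0,0.010],[0,0.0006,0.0001,0,0,0,0.010],[0,0.0006,0.0001,0,0,0,0.010],[0,0,0,0,0,0,0.010]]'
python3 c.py 4 3 0.6 0.1 0.29 1.5 4 3
```

```text
time: 22.27
tool_pos: [503.5, -77.7, 278.1]
tcp_rot: [-180.0, 0.1, -174.1]
ft_force: [1.8, 0.1, 6.7]
finger_gap: 18.9
grip_force: 24.9
top 0.2582 1752  side 0.2584 835  innov -0.001 innov -0.0012 
t 22.37 phi -0.189 th 0.260 w 0.019 d 0.013(0.007) m 0.728(0.024) phi_eq0 -0.028 liftphi -0.201 tcp [503.5 -77.7 278.1] grip 25 F [2.7 1.  7.7]
plan th: [0.26  0.269 0.282 0.289 0.291 0.29 ] phi: [-0.185 -0.205 -0.215 -0.211 -0.207 -0.207]
ROW x3: ty -0.22 tz -0.02 mm
```

```bash
python3 -m handwheel '[[0,-0.0003,0,0,0,0,0.010],[0,-0.0003,0,0,0,0,0.010],[0,-0.0003,0,0,0,0,0.010],[0,0,0,0,0,0,0.010]]'
python3 c.py 4 3 -0.3 0 0.29 1.2 4 3
```

```text
time: 22.7
tool_pos: [503.6, -78.7, 278.3]
tcp_rot: [-180.0, 0.1, -174.1]
ft_force: [1.4, 0.2, 8.9]
finger_gap: 19.2
grip_force: 25.0
top 0.2665 1727  side 0.2679 849  innov 0.0014 innov 0.0005 
t 22.80 phi -0.184 th 0.269 w 0.023 d 0.013(0.007) m 0.729(0.024) phi_eq0 -0.029 liftphi -0.203 tcp [503.6 -78.7 278.3] grip 25 F [1.5 0.2 9.1]
plan th: [0.269 0.28  0.288 0.29  0.29  0.29 ] phi: [-0.205 -0.213 -0.213 -0.209 -0.208 -0.209]
ROW x3: ty 1.12 tz 0.18 mm
```

```bash
python3 -m handwheel '[[0,0,0,0,0,0,0.010],[0,0,0,0,0,0,0.010],[0,0,0,0,0,0,0.010],[0,0,0,0,0,0,0.010],[0,0,0,0,0,0,0.010]]'
python3 c.py 5 1 0 0 0.29 1.2 4 3
```

```text
time: 23.22
tool_pos: [503.5, -78.7, 278.3]
tcp_rot: [-180.0, 0.1, -174.1]
ft_force: [2.6, 0.1, 7.5]
finger_gap: 19.4
grip_force: 25.0
top 0.2802 1685  side 0.2799 842  innov 0.0002 innov -0.0001 
t 23.32 phi -0.184 th 0.280 w 0.000 d 0.013(0.008) m 0.729(0.024) phi_eq0 -0.029 liftphi -0.203 tcp [503.5 -78.7 278.3] grip 25 F [1.9 0.9 9.1]
plan th: [0.28  0.284 0.288 0.29  0.29  0.29 ] phi: [-0.204 -0.21  -0.211 -0.209 -0.208 -0.209]
ROW x3: ty 1.06 tz 0.17 mm
```

```bash
python3 -m handwheel '[[0,-0.0049,-0.0008,0,0,0,0.010],[0,-0.0049,-0.0007,0,0,0,0.010],[0,-0.0049,-0.0006,0,0,0,0.010],[0,-0.0049,-0.0004,0,0,0,0.010],[0,-0.0049,-0.0003,0,0,0,0.010],[0,-0.0049,-0.0001,0,0,0,0.010]]'
python3 -m handwheel '[[0,-0.0043,0.0001,0,0,0,0.010],[0,-0.0043,0.0002,0,0,0,0.010],[0,-0.0043,0.0003,0,0,0,0.010],[0,-0.0043,0.0004,0,0,0,0.010],[0,-0.0043,0.0005,0,0,0,0.010],[0,-0.0043,0.0006,0,0,0,0.010]]'
python3 -m handwheel '[[0,-0.0043,0.0008,0,0,0,0.010],[0,-0.0043,0.0009,0,0,0,0.010],[0,-0.0043,0.001,0,0,0,0.010],[0,-0.0043,0.0011,0,0,0,0.010],[0,-0.0043,0.0013,0,0,0,0.010],[0,-0.0043,0.0014,0,0,0,0.010],[0,0,0,0,0,0,0.010]]'
python3 -c "
from h import *
p,d=r.snapshot('top'); q,e=r.snapshot('side'); print(theta('top',d,np.load('Ttop.npy')),theta('side',e,np.load('Tside.npy')),r.sense()['tool_pos'],r.sense()['ft_force'])"
```

```text
time: 23.82
tool_pos: [506.6, -108.4, 281.1]
tcp_rot: [-179.9, 0.1, -174.1]
ft_force: [2.5, -0.3, 7.7]
finger_gap: 19.2
grip_force: 24.9
time: 24.32
tool_pos: [509.2, -134.3, 279.0]
tcp_rot: [-179.9, 0.1, -174.1]
ft_force: [2.0, -1.5, 7.2]
finger_gap: 19.4
grip_force: 24.9
time: 24.9
tool_pos: [511.8, -160.6, 272.3]
tcp_rot: [-179.9, 0.1, -174.1]
ft_force: [1.4, -2.6, 7.2]
finger_gap: 19.0
grip_force: 24.9
(np.float64(0.2803019523202422), 1531) (np.float64(0.2793454517854239), 655) [ 511.79461111 -160.18847093  272.44016619] [ 1.74130065 -2.60372975  7.85148315]
```

```bash
python3 -m handwheel '[[0,0,0,0,0,0,0.024],[0,0,0,0,0,0,0.032],[0,0,0,0,0,0,0.045],[0,0,0,0,0,0,0.065],[0,0,0,0,0,0,0.065],[0,0,0,0,0,0,0.065]]'
python3 -m handwheel '[[0,0,-0.005,0,0,0,0.065],[0,0,-0.015,0,0,0,0.065],[0,0,-0.02,0,0,0,0.065],[0,0,-0.025,0,0,0,0.065],[0,0,-0.03,0,0,0,0.065],[0,0,-0.03,0,0,0,0.065],[0.02,0,0,0,0,0,0.065],[0.02,0,0,0,0,0,0.065]]'
python3 -c "
from h import *
p,d=r.snapshot('top'); q,e=r.snapshot('side'); print(theta('top',d,np.load('Ttop.npy')),theta('side',e,np.load('Tside.npy')))
cv2.imwrite('pics/end.png',np.hstack([cv2.resize(p[80:280,200:400],None,fx=2,fy=2),cv2.resize(q[120:320,180:380],None,fx=2,fy=2)]))"
```

```text
time: 25.5
tool_pos: [511.0, -159.1, 270.9]
tcp_rot: [180.0, -0.0, -174.1]
ft_force: [0.1, -0.1, -0.1]
finger_gap: 64.9
grip_force: 0.0
time: 26.17
tool_pos: [472.1, -163.5, 399.2]
tcp_rot: [-179.9, 0.2, -174.0]
ft_force: [-0.1, 0.0, -0.7]
finger_gap: 65.1
grip_force: 0.0
(np.float64(0.27954200114261685), 1690) (np.float64(0.2791181775029558), 717)
```

View pics/end.png

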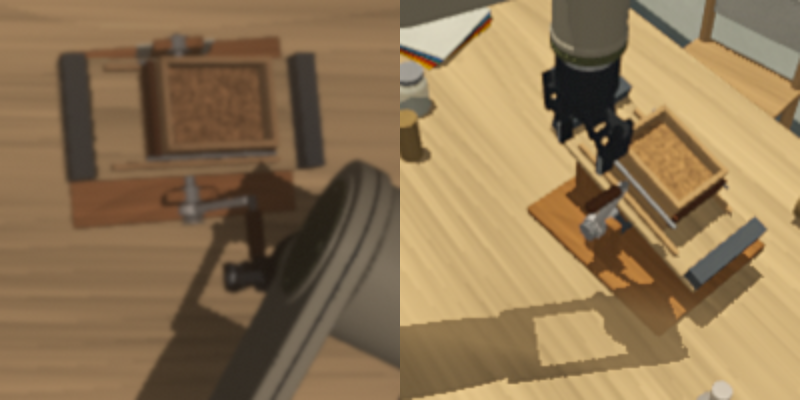

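The end picture shows the tray lying on its right-hand rest (right bar at about (308,110) in the left half). The handle is free at about (255,230), the gripper is clear above it, and the bystanders have not moved.

```bash
python3 -c "
from bench import r
print(r.hand_in())"
```

```text
the job is handed in; nothing more can be done
None
```

The tray was swung level and held within about 0.003 rad for about 8 s, laid back on its right-hand rest at about 0.03 rad/s, the handle let go and the job handed in at about 26 s; I took level from the tray's measured height in the camera images and did not read the pointer itself.

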